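Glue a dop to a stone in the V-block transfer jig

TASK

Take the brass dop with the flat disc head from the wooden rest, dip its head into the small open white glue pot, then lay its shank in the empty V of the transfer jig, slide it up so the flat face bears gently against the back of the stone, and press the shank firmly down into the V so that it bears on both sides. The job ends holding: finish while the gripper still holds the dop like that, pressed into the V and against the stone, as the glue would need to set. Leave the pointed dop, and everything else on the bench, where it is and do not tip the pot.

Things in the scene. Friction and masses are not known exactly. Their poses are not given: they have to be found in the camera images.
- flat_dop: the dop to use: a brass rod (about 90 g) with shank 12 mm in diameter and 110 mm long, and a flat disc head 18 mm in diameter and 6 mm thick on one end. Origin on the axis at the middle of the shank; x runs along the axis towards the head. It starts lying level in the wooden rest with its shank free to be gripped from above between the rails; grip it near the origin
- flat_face (a point): centre of the flat end face of the disc head, on the dop's axis, 61 mm from its origin along +x; axes as the dop's
- cone_dop: another brass dop with the same 12 mm shank but a cone-shaped point 20 mm long instead of the disc; lies in the other notch of the rest and stays there. Origin at mid-shank, x towards the point
- dop_rest: fixed wooden rest 92 x 136 mm, 34 mm high; two dops lie along its x, heads to +x, at y = +32 and -32 mm (either in either place), axis 30 mm above the bench, in notches 14 mm wide and 10 mm deep in two cross rails 58 mm apart (inside); the floor between the rails is 10 mm above the bench. Origin on the bench under its centre
- glue_pot: small open white porcelain pot, loose (160 g), 58 mm outside and 50 mm inside diameter at the rim, 30 mm high, inner floor 6 mm up. Origin: centre of its underside. Dipped means: centre of the dop's flat face 5 mm or more below the rim, within 22 mm of the pot's axis, for 0.2 s; tilt the dop 25 to 45 degrees, head down, to get in
- jig: fixed jig, base plate 188 x 64 x 12 mm. Origin on the bench under the middle of the finger slot; x along the V's axis to the stone, z up. Two steel V-rests, x = -44 to -28 and 28 to 44 mm, 52 mm wide and 52 mm high; between them the finger slot, open to both sides and down to the plate. The head fits the gap from x = 44 to the stone at 66 mm; the clamp beyond is 69 mm high
- vee_left: the two V flanks on the +y side of the jig's axis (one fixed steel part, origin and axes as the jig's); the V is 90 degrees, 29 mm wide at its mouth
- vee_right: the two V flanks on the -y side of the jig's axis (origin and axes as the jig's). Dry brass slides on the ground flanks with a friction of about 0.25; held off centre, the shank loads one side more and is pushed sideways. The jig is rigid: creep the last millimetres
- vee_seat (a point): the point on the axis of a seated 12 mm shank at the middle of the finger slot, 46 mm above the bench; axes as the jig's. A dop seated with its face on the stone has its origin 5 mm from here along +x
- stone: the cabochon, 22 mm in diameter, 8 mm thick, fixed on the old dop with its flat back facing the V-rests; it bears at most 30 N (its body origin is the jig's: use the point stone_back)
- stone_back (a point): centre of the stone's flat back, on the V's axis 66 mm from vee_seat along the jig's +x, 46 mm above the bench; axes as the jig's
- glue_bottle: bystander: small white bottle, 27 mm in diameter, 59 mm high; origin under its centre
- drill_box: bystander: clear drill box 38 x 55 x 17 mm; origin under its centre
- half_round_file: bystander: file with a wooden handle, 238 mm long; origin under its middle
- red_black_pliers: bystander: small pliers, 126 mm long; origin under their middle
- green_pliers: bystander: pliers, 159 mm long; origin under their middle
Mind the look-alikes: they are no part of the job. What is shaped like the flat_dop but red is not meant.

How it is judged:
By the outcome, as a careful person would: the job done as asked, in the order asked, and still so for the second after the job is handed in, while the arm keeps its last pose, push and grip.
It also fails if it takes over 53 s, if anything falls off the work surface, if the arm or the gripper's body presses on something with over 40 N, if the wrist force passes 120 N, or if a joint passes its speed limit or range.

ROBOT

A 7-joint arm with a two-finger parallel gripper is mounted at the origin on a cart in front of the work surface, level with it; the furniture and walls round the work are solid. World frame = base frame: x ahead of the robot, y to its left, z up, the work surface at z = 0. Lengths are in m, angles in rad, forces in N, time in s.
With the tool pointing down it reaches from about 0.4 to 0.85 m from the base axis. Payload 10.4 kg.
Tool frame: the origin (TCP) lies at the very end of the fingers, on their centre line; the grasp point (between the pads) lies 19 mm behind it; x points along the fingers, z is the direction in which the jaws open and shut, and the axes are right-handed (so a half turn about x gives the same grasp; the last joint's range is limited). The gripper opens to 85 mm and grips with 20 to 120 N. Pads are 22 mm wide; open, the fingers measure 114 mm over their backs; the gripper's body (76 mm by 85 mm) begins 54 mm behind the grasp point. The pads swing forward as they close: fully open they stand 13 mm farther back than shut.
Start: joints at [-1.199, 0.332, -0.065, 1.46, 0.022, 1.35, -0.088], TCP at [0.24, 0.577, 0.203] pointing down, gripper open.
Joint ranges: [-2.6, 2.6], [-0.5, 2.12], [-1.47, 1.34], [0.16, 2.42], [-1.27, 4.41], [0.06, 2.06], [-2.6, 2.6]. Speed limits (rad/s): [2.22, 2.22, 2.79, 2.79, 3.14, 3.14, 3.14].

INTERFACE

Orientations are given as a unit quaternion [x, y, z, w].
In Python, from workcell import telemetry, viewer, manip, spot_in, mark_of gives the robot as it stands. The module is installed in compiled form; this text tells all that it offers.
- The arm moves only by the shell command python3 -m crank 'ROWS' [FORCE]. ROWS is JSON, a list of rows, each a list of 3 entries, a list of its own where there are three numbers: the closure, from 0 (fully open) to 1 (shut), then the shift along the world's x, y, z in cm, then the turn, a rotation vector about the world's x, y, z in rad. A call has 1 to 12 rows; each row shifts and turns the commanded pose from where the row before left it; what a row does not reach is not made up. A row lasts 1/12 s, in which the tool goes at most 41.7 mm and 7.16 degrees, less where a joint would pass 70% of its speed; a pose out of reach is approached as far as the arm can. A call with a gripper value outside its range is refused whole. The fingers move at their own pace and stop on an object; FORCE is the grip in N (left out, the last holds). Time passes only in rows, so rows that do not move let the fingers close. It gives the time, the measured TCP pose, the force and the opening at its end, in the units of the state.
- telemetry.get_obs(): the state, without advancing time (a new reading comes with each control period).
- viewer.camera(name): name is "side" or "top"; returns a dict with "frame" (384x512x3 uint8, red, green, blue), "intrinsics" (3x3 intrinsics, pixels), "cam_to_world" (4x4, takes a point from camera to world coordinates). Camera axes: x right, y up, looking along -z (the intrinsics and any distortion apply to the point x, -y, -z); pixel columns grow to the right and rows downward; lengths in m; the calibration is good to about 2 mm. A picture is of the moment at which its call begins. There is no depth.
- manip.hand_in(): hands the job in, once; it reports no verdict.
Trained networks look in a picture, given as the dict that the camera call returned (one of the last four; its "shot" number tells which), for a name from the list of things; names that differ only in an ending like _2 or _b are one class to them, and where a whole thing is asked for, a point or a joint stands for the part that bears it (a point fixed in the world has none). Each returns a list of dicts, best first, with "conf" (0 to 1); they miss things now and then, are a little off and sometimes report something else, mostly with a low value. They report only what shows in the picture. A call takes as long as a camera call. They do not tell look-alikes from the thing itself.
- spot_in(thing, picture): "location" ([x, y, z] in m, in the coordinates of the camera as it stood for that picture, good to about 4 mm: the middle of the surface that is visible of it).
- mark_of(thing, picture): "location" ([x, y, z] in m, in the coordinates of the camera as it stood for that picture, good to about 4 mm: a listed point, or the origin of a listed thing).
The state is a dict: "clock": time; "joint_pos": joint angles; "joint_velocities": joint speeds; "tau": joint torques, N m; "position": TCP position; "ee_rot": TCP orientation; "ft_force": force on the tool from outside, world axes, zero at the start; "torque": the same for the moment, N m; "grip_width": opening from 0.0 (shut) to 1.0 (fully open).
Only numpy, scipy, OpenCV 4.12 (cv2) and the standard library are available. Lean on these libraries where they do the work, as an engineer would, in place of code of your own. Each camera call takes 0.05 s, during which the arm holds its last target. There are 200 camera calls.

## Working session

There is one attempt and no reset: what is moved stays moved. The work goes in short steps, Python scripts to look and compute and a shell command to move; the robot and the scene stay as the last step left them, time stands still between calls to the robot, and variables do not carry over. Pictures are saved under pics/ and viewed, about 8 in all and at most 12, crops included, and the job is handed in when it is done.

```bash
mkdir -p pics
cat > h.py <<'E'
import numpy as np, cv2
from workcell import telemetry, viewer, manip, spot_in, mark_of
def w(c,p): return (c["cam_to_world"]@np.r_[p,1])[:3]
def px(c,P):
    q=np.linalg.inv(c["cam_to_world"])@np.r_[P,1]; k=c["intrinsics"]@np.array([q[0],-q[1],-q[2]]); return k[:2]/k[2]
def ray(c,u,v,z):
    d=np.linalg.inv(c["intrinsics"])@np.array([u,v,1.]); d=np.array([d[0],-d[1],-d[2]])
    R=c["cam_to_world"]; d=R[:3,:3]@d; o=R[:3,3]; return o+d*(z-o[2])/d[2]
def save(c,n,crop=None,s=1):
    im=c["frame"][:,:,::-1]
    if crop: a,b,e,f=crop; im=im[b:f,a:e]
    cv2.imwrite("pics/"+n+".png",cv2.resize(im,None,fx=s,fy=s,interpolation=cv2.INTER_CUBIC))
E
python3 - <<'E'
from h import *
np.set_printoptions(precision=4,suppress=True)
T=viewer.camera("top");S=viewer.camera("side")
cv2.imwrite("pics/a.png",np.vstack([T["frame"],S["frame"]])[:,:,::-1][:, :])
im=np.hstack([T["frame"],S["frame"]])[:,:,::-1]; 
save(T,"t",s=1.5);save(S,"s",s=1.5)
for n,c in(("T",T),("S",S)):
  print(n,c["cam_to_world"][:3,3],-c["cam_to_world"][:3,2],c["intrinsics"][0])
  for t in "flat_dop flat_face cone_dop dop_rest glue_pot jig vee_seat stone_back glue_bottle drill_box half_round_file red_black_pliers green_pliers".split():
    for r in mark_of(t,c)[:3]: P=w(c,r["location"]); print(t,round(r["conf"],2),P,px(c,P).round())
o=telemetry.get_obs();print(o)
E
```

```text
T [0.3355 0.2319 0.9902] [ 0.1954 -0.0108 -0.9807] [347.4501   0.     259.2132]
flat_dop 0.48 [0.4992 0.2226 0.0079] [259. 199.]
flat_dop 0.45 [0.5469 0.3739 0.0333] [205. 179.]
flat_face 0.6 [0.5368 0.2665 0.0112] [243. 185.]
flat_face 0.44 [0.5427 0.4347 0.0279] [184. 181.]
dop_rest 0.78 [ 0.5126  0.3759 -0.0016] [206. 194.]
glue_pot 0.77 [0.6158 0.0962 0.0006] [302. 161.]
jig 0.56 [ 0.4766 -0.0697 -0.0026] [359. 208.]
vee_seat 0.78 [ 0.4777 -0.07    0.043 ] [364. 206.]
vee_seat 0.22 [0.4811 0.3757 0.0277] [204. 203.]
stone_back 0.97 [ 0.4846 -0.0016  0.0426] [340. 203.]
glue_bottle 0.63 [ 0.7197  0.2449 -0.0022] [252. 127.]
glue_bottle 0.48 [ 0.4828 -0.0029  0.046 ] [340. 203.]
drill_box 0.49 [ 0.7196 -0.0713  0.0009] [357. 128.]
drill_box 0.48 [0.6207 0.4695 0.0006] [175. 157.]
drill_box 0.24 [ 0.4752 -0.07    0.0012] [360. 209.]
half_round_file 0.8 [ 0.4248  0.5575 -0.0015] [140. 223.]
red_black_pliers 0.71 [0.3326 0.3143 0.0014] [225. 257.]
red_black_pliers 0.17 [0.5402 0.4358 0.0288] [183. 182.]
green_pliers 0.57 [ 0.7128 -0.0672 -0.0018] [355. 131.]
green_pliers 0.48 [0.5421 
[... 982 characters left out ...]
[210. 147.]
red_black_pliers 0.74 [ 0.3281  0.3163 -0.0007] [183. 197.]
red_black_pliers 0.61 [ 0.418   0.553  -0.0018] [210. 147.]
green_pliers 0.93 [ 0.7168 -0.0713 -0.0008] [377. 290.]
{'clock': 1.4, 'joint_pos': array([-1.1986,  0.3322, -0.0647,  1.4601,  0.0216,  1.3499, -0.0885]), 'joint_velocities': array([-0.0015,  0.0002,  0.    ,  0.0002, -0.0007,  0.0005,  0.0005]), 'tau': array([ -0.0003, -62.5219,   0.0488, -39.183 ,   0.0164,   0.0018,
         0.    ]), 'position': array([0.2404, 0.5769, 0.203 ]), 'ee_rot': array([-0.3922,  0.5883,  0.3923,  0.5884]), 'ft_force': array([-0.051 ,  0.4233,  0.8925]), 'torque': array([ 0.0031, -0.0047, -0.0473]), 'grip_width': 0.9995740459168138}
```

View pics/t.png

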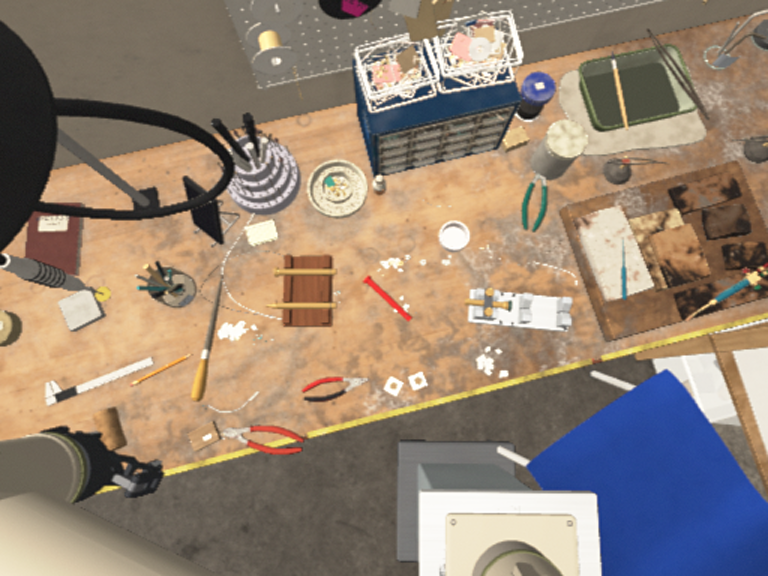

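View pics/s.png

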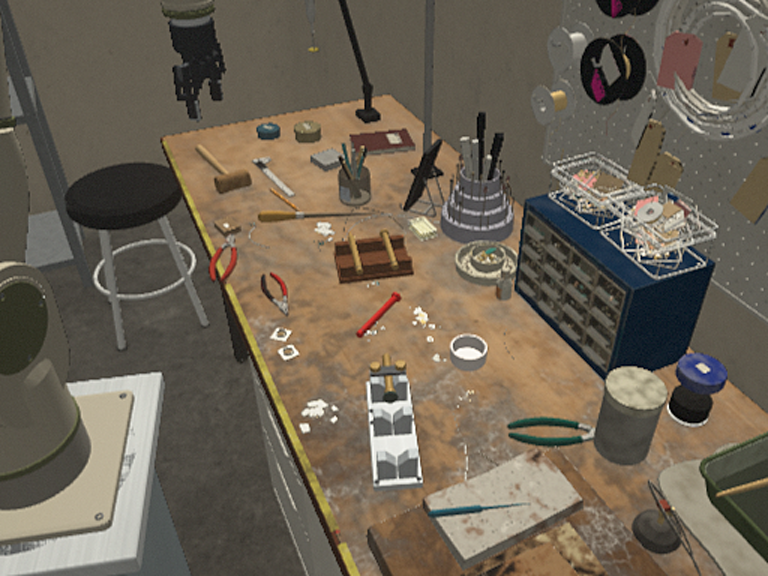

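Candidates for the flat dop: the red rod on the bench at (388,298) in the top view, which is a look-alike and excluded, and two brass rods in the rest at about (305,271) and (300,305). The crop should show which rod has the disc.

Run:
```python
from h import *
np.set_printoptions(precision=4,suppress=True)
T=viewer.camera("top");S=viewer.camera("side")
a=cv2.resize(T["frame"][160:230,165:265],None,fx=6,fy=6,interpolation=2)[:,:,::-1][:300]
a=cv2.resize(T["frame"][165:225,170:240],None,fx=5.5,fy=5.5,interpolation=2)
b=cv2.resize(S["frame"][145:205,210:290],None,fx=5,fy=5,interpolation=2)
h=min(a.shape[0],b.shape[0]); cv2.imwrite("pics/c.png",np.hstack([a[:h],b[:h]])[:,:,::-1])
for n,c in(("T",T),("S",S)):
  for t in "flat_dop flat_face cone_dop dop_rest glue_pot jig vee_seat stone_back".split():
    for r in mark_of(t,c)[:3]: P=w(c,r["location"]); print(n,t,round(r["conf"],2),P,px(c,P).round())
```

```text
T flat_dop 0.75 [0.547  0.3786 0.0348] [203. 179.]
T flat_dop 0.65 [0.5014 0.2226 0.007 ] [259. 198.]
T flat_face 0.75 [0.5405 0.2684 0.0108] [243. 184.]
T flat_face 0.72 [0.5388 0.4388 0.028 ] [182. 182.]
T flat_face 0.72 [0.4258 0.5528 0.0008] [142. 223.]
T cone_dop 0.51 [0.4807 0.3744 0.0281] [204. 203.]
T dop_rest 0.78 [ 0.515   0.3732 -0.0016] [207. 193.]
T glue_pot 0.69 [0.6189 0.0987 0.0023] [301. 160.]
T jig 0.91 [ 0.4744 -0.0706 -0.0024] [360. 209.]
T vee_seat 0.66 [ 0.4776 -0.0676  0.0433] [364. 206.]
T vee_seat 0.46 [0.426  0.5556 0.0028] [140. 223.]
T stone_back 0.79 [ 0.483  -0.0021  0.0429] [340. 204.]
T stone_back 0.42 [0.4812 0.3753 0.0265] [204. 203.]
S flat_dop 0.46 [0.4962 0.2248 0.0064] [251. 209.]
S flat_dop 0.42 [0.5402 0.3785 0.0316] [258. 166.]
S flat_face 0.57 [0.542  0.4372 0.0263] [256. 156.]
S flat_face 0.54 [0.5353 0.2672 0.0043] [263. 198.]
S flat_face 0.5 [0.5104 0.374  0.0015] [248. 176.]
S cone_dop 0.53 [0.4799 0.3731 0.0317] [237. 169.]
S dop_rest 0.58 [ 0.5112  0.3747 -0.0027] [249. 177.]
S glue_pot 0.7 [ 0.4193  0.552  -0.0008] [211. 147.]
S glue_pot 0.55 [ 0.6246  0.0993 -0.0002] [313. 239.]
S jig 0.89 [ 0.4764 -0.0677 -0.0003] [263. 304.]
S vee_seat 0.79 [ 0.4757 -0.0687  0.0449] [262. 290.]
S vee_seat 0.61 [ 0.4823 -0.0029  0.0477] [260. 264.]
S stone_back 0.87 [ 0.4818 -0.0024  0.0464] [260. 265.]
```

View pics/c.png

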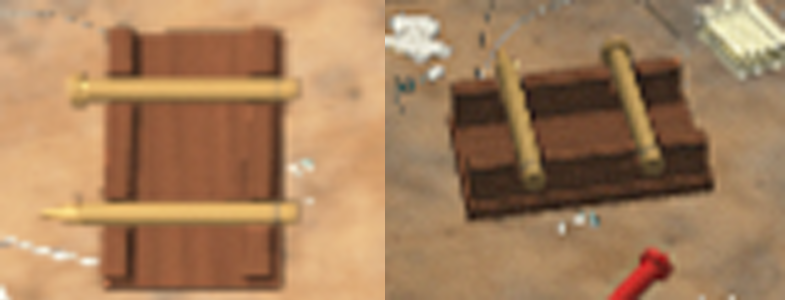

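Run:
```python
from h import *
np.set_printoptions(precision=4,suppress=True)
T=viewer.camera("top");S=viewer.camera("side")
f=lambda x,y:(170+x/5.5-.4,165+y/5.5-.4)
for n,(a,b) in dict(flat=((95,90),(297,88)),cone=((80,214),(297,212)),railL=((121,30),(119,288)),railR=((262,30),(264,280))).items():
    A=ray(T,*f(*a),.03);B=ray(T,*f(*b),.03);print(n,A,B,np.degrees(np.arctan2(*(A-B)[[1,0]])))
g=lambda x,y:(210+x/5-.4,145+y/5-.4)
for n,(a,b) in dict(flat=((617,48),(650,165)),cone=((508,75),(535,183))).items():
    A=ray(S,*g(a[0]-385,a[1]),.033);B=ray(S,*g(b[0]-385,b[1]),.033);print("S",n,A,B,np.degrees(np.arctan2(*(A-B)[[1,0]])))
acc={}
for k in range(3):
  T=viewer.camera("top");S=viewer.camera("side")
  for c in (T,S):
    for t,z in (("vee_seat",.046),("stone_back",.046),("glue_pot",0),("flat_dop",.03),("flat_face",.03)):
      for r in mark_of(t,c)[:4]:
        P=w(c,r["location"]); acc.setdefault((t,c is T),[]).append(ray(c,*px(c,P),z)[:2])
for k,v in acc.items(): print(k,np.array(v).round(4).tolist())
cv2.imwrite("pics/d.png",np.hstack([cv2.resize(T["frame"][180:230,300:390],None,fx=4.4,fy=6*.733,interpolation=2),cv2.resize(S["frame"][230:280,240:330],None,fx=4.4,fy=4.4,interpolation=2)[:220]])[:,:,::-1] if 0 else cv2.resize(T["frame"][140:230,285:395],None,fx=6,fy=6,interpolation=2)[:,:,::-1])
```

```text
flat [0.5425 0.4256 0.03  ] [0.5453 0.3222 0.03  ] 91.54312298399621
cone [0.4782 0.4297 0.03  ] [0.481 0.32  0.03 ] 91.44299442858505
railL [0.5744 0.4139 0.03  ] [0.441 0.408 0.03 ] 2.5285806252970167
railR [0.5757 0.3413 0.03  ] [0.4461 0.3354 0.03  ] 2.581106659681103
S flat [0.5424 0.4341 0.033 ] [0.5419 0.3183 0.033 ] 89.76880494589493
S cone [0.4777 0.4178 0.033 ] [0.4796 0.3133 0.033 ] 91.0300719381877
('vee_seat', True) [[0.477, -0.0646], [0.4767, -0.0678], [0.6974, -0.0566]]
('stone_back', True) [[0.481, -0.0002], [0.4853, -0.0001], [0.4833, -0.002], [0.4666, -0.0554]]
('glue_pot', True) [[0.6185, 0.0964], [0.62, 0.0997], [0.6167, 0.0988]]
('flat_dop', True) [[0.5474, 0.377], [0.4944, 0.2238], [0.5473, 0.3756], [0.6073, 0.1006], [0.4926, 0.2216], [0.5472, 0.3768], [0.497, 0.2199], [0.6147, 0.4628]]
('flat_face', True) [[0.536, 0.2624], [0.5075, 0.371], [0.5384, 0.4359], [0.5371, 0.2642], [0.4768, -0.0723], [0.5389, 0.4348], [0.5388, 0.4328], [0.5376, 0.2647]]
('vee_seat', False) [[0.4736, -0.0682], [0.477, -0.0671], [0.4704, -0.109], [0.4769, -0.0689], [0.7038, 0.1884]]
('stone_back', False) [[0.4815, -0.0024], [0.4805, 0.0009], [0.4814, -0.0031], [0.3319, 0.2555]]
('glue_pot', False) [[0.6227, 0.1009], [0.6241, 0.0974], [0.3271, 0.3165], [0.6215, 0.4692], [0.6222, 0.0991]]
('flat_dop', False) [[0.5414, 0.3738], [0.493, 0.1938], [0.4907, 0.1906], [0.544, 0.3835], [0.543, 0.3802], [0.4918, 0.1945]]
('flat_face', False) [[0.531, 0.2386], [0.5407, 0.43], [0.5304, 0.2381], [0.5411, 0.4342], [0.5328, 0.239], [0.539, 0.4318], [0.4822, 0.0121]]
```

View pics/d.png

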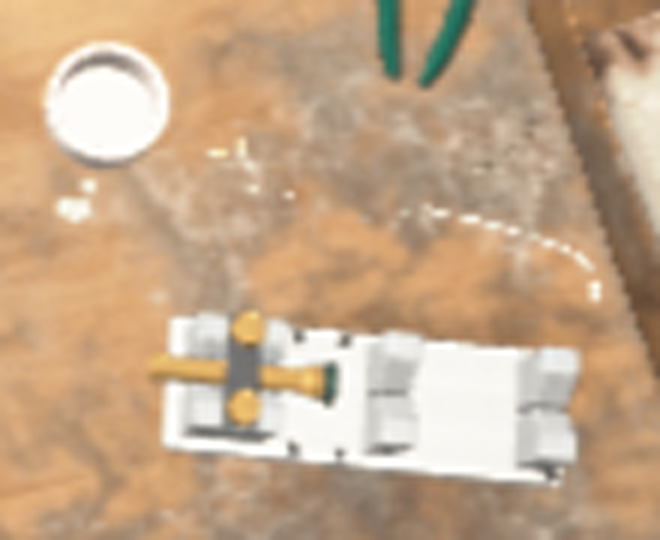

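Pictures: the flat-disc dop is the upper rod in the top crop, disc at (80,90); the lower rod ends in a point. The pot is at top-view pixel (302,158), and the jig's V-rests lie towards world −y from the stone. I'm taking the brass dop with the disc at about (0.5435, 0.377), axis yaw about 91.5°.

```bash
R='[0.5,[3.03,-2.0,0],[0,0,-0.115]]'; python3 -m crank '[[0.5,[3.03,-2.0,0],[0,0,-0.115]],[0.5,[3.03,-2.0,0],[0,0,-0.115]],[0.5,[3.03,-2.0,0],[0,0,-0.115]],[0.5,[3.03,-2.0,0],[0,0,-0.115]],[0.5,[3.03,-2.0,0],[0,0,-0.115]],[0.5,[3.03,-2.0,0],[0,0,-0.115]],[0.5,[3.03,-2.0,0],[0,0,-0.115]],[0.5,[3.03,-2.0,0],[0,0,-0.115]],[0.5,[3.03,-2.0,0],[0,0,-0.115]],[0.5,[3.03,-2.0,0],[0,0,-0.115]],[0.5,[0,0,0],[0,0,0]],[0.5,[0,0,0],[0,0,0]]]' 80
cat >> h.py <<'E'
from scipy.spatial.transform import Rotation as Ro
def st():
    o=telemetry.get_obs(); R=Ro.from_quat(o["ee_rot"]).as_matrix(); z=R[:,2]
    print("t",round(o["clock"],2),"tcp",o["position"].round(4),"xax",R[:,0].round(3),"zax",z.round(3),"yaw",np.degrees(np.arctan2(z[1],z[0])).round(2),"F",o["ft_force"].round(1),"M",o["torque"].round(2),"w",round(o["grip_width"],3)); return o,R
E
python3 -c "from h import *;st()"
```

```text
clock: 5.2
position: [0.5455, 0.3745, 0.2028]
ee_rot: [-0.008, 0.707, 0.007, 0.707]
ft_force: [-0.0, 1.6, 0.1]
grip_width: 0.498
t 5.2 tcp [0.5455 0.3745 0.2028] xax [ 0.001 -0.001 -1.   ] zax [1.    0.021 0.001] yaw 1.21 F [-0.   1.6  0.1] M [ 0.05  0.04 -0.01] w 0.498
```

```bash
python3 -m crank '[[0.5,[-0.2,0.25,-3.2],[0,0,0.005]],[0.5,[0,0,-3.2],[0,0,0]],[0.5,[0,0,-3.2],[0,0,0]],[0.5,[0,0,-3.2],[0,0,0]],[0.5,[0,0,-2.0],[0,0,0]],[0.5,[0,0,-1.5],[0,0,0]],[0.5,[0,0,-1.2],[0,0,0]],[0.5,[0,0,-0.6],[0,0,0]],[0.5,[0,0,-0.3],[0,0,0]],[0.5,[0,0,0],[0,0,0]],[0.5,[0,0,0],[0,0,0]]]'
python3 - <<'E'
from h import *
st()
T=viewer.camera("top");S=viewer.camera("side")
a=cv2.resize(T["frame"][150:230,165:265],None,fx=4,fy=4,interpolation=2)
b=cv2.resize(S["frame"][130:210,200:300],None,fx=4,fy=4,interpolation=2)
cv2.imwrite("pics/e.png",np.hstack([a,b])[:,:,::-1])
E
```

```text
clock: 6.12
position: [0.5418, 0.38, 0.02]
ee_rot: [-0.011, 0.707, 0.011, 0.707]
ft_force: [0.5, 0.1, 0.1]
grip_width: 0.499
t 6.12 tcp [0.5418 0.38   0.02  ] xax [ 0.001  0.001 -1.   ] zax [1.    0.031 0.001] yaw 1.79 F [0.5 0.1 0.1] M [-0.03  0.    0.02] w 0.499
```

View pics/e.png

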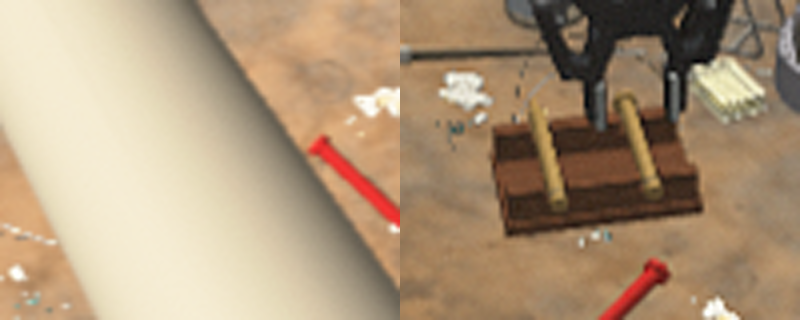

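The fingers straddle the disc-headed dop, tips at (600,130) and (673,125) in the crop with the dop at (640,145) between them. Closing now.

```bash
python3 -m crank '[[0.5,[0.1,-0.2,-0.4],[0,0,0]],[0.6,[0,0,0],[0,0,0]],[0.7,[0,0,0],[0,0,0]],[0.8,[0,0,0],[0,0,0]],[0.9,[0,0,0],[0,0,0]],[1,[0,0,0],[0,0,0]],[1,[0,0,0],[0,0,0]],[1,[0,0,0],[0,0,0]],[1,[0,0,0],[0,0,0]]]' 80
python3 -c "from h import *;st()"
```

```text
clock: 6.97
position: [0.5424, 0.3775, 0.0151]
ee_rot: [-0.011, 0.707, 0.011, 0.707]
ft_force: [-0.1, -0.6, -0.4]
grip_width: 0.001
t 6.97 tcp [0.5424 0.3775 0.0151] xax [ 0.  0. -1.] zax [1.    0.031 0.   ] yaw 1.78 F [-0.1 -0.6 -0.4] M [-0.01 -0.02  0.  ] w 0.001
```

Run:
```python
from h import *
S=viewer.camera("side")
save(S,"f",(200,110,320,210),6)
for q in ([.5424,.3775,.0151],[.5424,.3775,.0341]): print(px(S,q), (px(S,q)-[200,110])*6)
for t in("flat_dop","flat_face","cone_dop"):
  for r in mark_of(t,S)[:4]: P=w(S,r["location"]);print(t,r["conf"],P)
```

```text
[259.29609708 170.51511787] [355.77658248 363.0907072 ]
[259.20024869 164.88291298] [355.20149213 329.29747791]
flat_dop 0.75 [0.49691626 0.22269078 0.00598266]
flat_dop 0.61 [ 0.50760517  0.37657538 -0.00207258]
flat_dop 0.54 [0.54055318 0.37935001 0.03012151]
flat_face 0.62 [0.53883209 0.43545686 0.02632674]
flat_face 0.56 [0.53420843 0.26634986 0.00607489]
cone_dop 0.59 [0.47924954 0.37083174 0.02747719]
```

View pics/f.png

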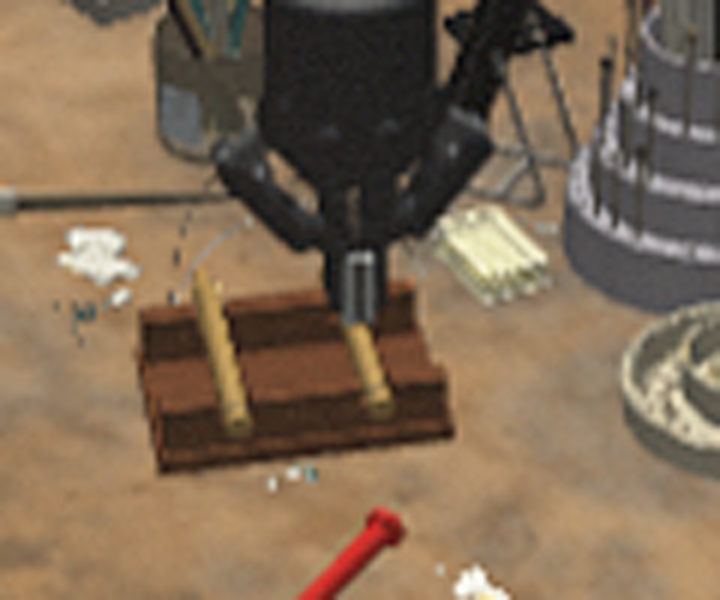

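The fingers closed to nothing, ending just above the dop: tips at crop (358,322), while the reported TCP projects to (356,363). I'll check the TCP projection against the first picture and a fresh one.

Run:
```python
from h import *
S=viewer.camera("side");T=viewer.camera("top")
q=np.array([.2404,.5769,.203])
for dz in (0,.013,.035): print(dz,px(S,q+[0,0,dz])*1.5,px(T,q+[0,0,dz])*1.5)
m=cv2.imread("pics/s.png")[20:140,130:250]
t=cv2.imread("pics/t.png")[430:510,80:200]
m=cv2.resize(m,None,fx=3,fy=3); t=cv2.resize(t,None,fx=3,fy=3)
for im,c,o in((m,S,(130,20)),(t,T,(80,430))):
  for dz in (0,.013,.035):
    p=(px(c,q+[0,0,dz])*1.5-o)*3; cv2.circle(im,tuple(int(i) for i in p),3,(0,0,255),-1)
out=np.zeros((360,720,3),np.uint8);out[:,:360]=m;out[:240,360:]=t
cv2.imwrite("pics/g.png",out)
st()
```

```text
0 [210.7684052  129.84684814] [140.54413937 449.20230471]
0.013 [209.5983826  123.35742081] [136.37539741 450.31066574]
0.035 [207.58592624 112.19550885] [128.98208345 452.27635735]
t 7.27 tcp [0.5424 0.3774 0.015 ] xax [ 0. -0. -1.] zax [1.    0.031 0.   ] yaw 1.78 F [ 0.4  0.  -0.6] M [ 0.05 -0.01  0.01] w 0.0
```

View pics/g.png

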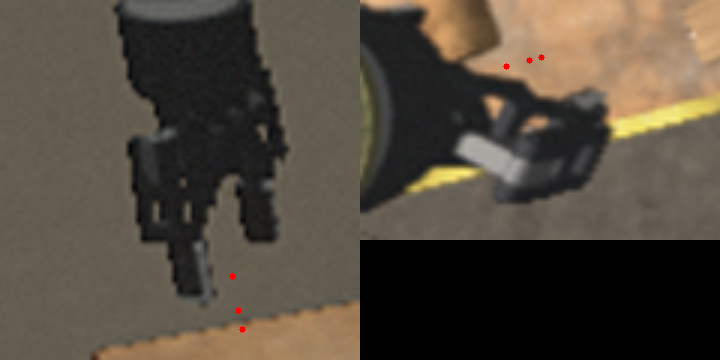

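```bash
python3 -m crank '[[1,[0,0,2],[0,0,0]],[1,[0,0,3],[0,0,0]],[1,[0,0,3],[0,0,0]],[1,[0,-3,0],[0,0,0]],[1,[0,-3,0],[0,0,0]],[1,[0,-3,0],[0,0,0]],[1,[0,-3,0],[0,0,0]],[1,[0,0,0],[0,0,0]],[1,[0,0,0],[0,0,0]]]' 80
python3 - <<'E'
from h import *
S=viewer.camera("side");T=viewer.camera("top")
print(S.keys(),T["intrinsics"],{k:v for k,v in S.items() if k not in("frame","intrinsics","cam_to_world")})
o,R=st(); q=o["position"]; out=[]
for c in(S,T):
  p0=px(c,q);a,b=int(p0[0])-40,int(p0[1])-40
  im=cv2.resize(c["frame"][b:b+80,a:a+80],None,fx=5,fy=5,interpolation=2)[:,:,::-1].copy()
  for dz in (0,.02): cv2.circle(im,tuple(int(i) for i in (px(c,q+[0,0,dz])-[a,b])*5),2,(0,0,255),-1)
  out.append(im)
cv2.imwrite("pics/i.png",np.hstack(out))
E
```

```text
clock: 8.02
position: [0.543, 0.2554, 0.0955]
ee_rot: [-0.01, 0.707, 0.01, 0.707]
ft_force: [-0.5, 0.7, -0.3]
grip_width: 0.001
dict_keys(['frame', 'intrinsics', 'cam_to_world', 'shot']) [[347.45012146   0.         259.2132007 ]
 [  0.         347.45012146 187.58780164]
 [  0.           0.           1.        ]] {'shot': 18}
t 8.12 tcp [0.5423 0.2583 0.0952] xax [ 0.     0.001 -1.   ] zax [1.    0.032 0.   ] yaw 1.81 F [-0.2 -0.4  0. ] M [ 0.01 -0.03 -0.01] w 0.001
```

View pics/i.png

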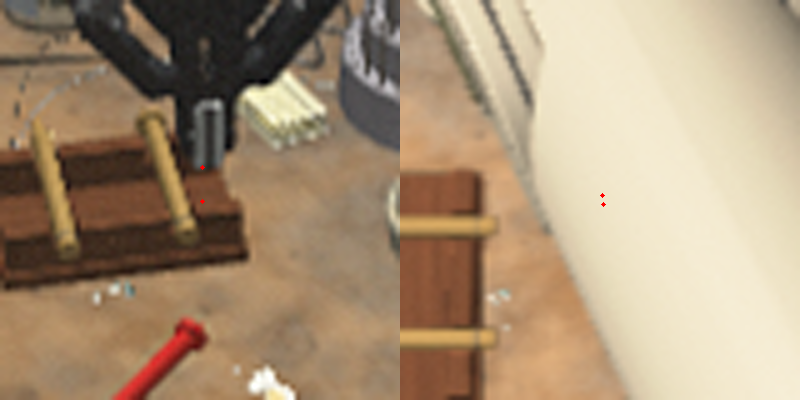

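The tip shows at (206,170) and the reported TCP projects to (202,202); its +20 mm point falls at (202,168). So the real fingertips sit about 20 mm above the reported TCP. I'll regrasp lower, checking the force.

```bash
python3 -m crank '[[0.5,[0,3,0],[0,0,0]],[0.5,[0.05,3,0],[0,0,0]],[0.5,[0.05,3,0],[0,0,0]],[0.5,[0,3,0],[0,0,0]],[0.5,[0,0,-2],[0,0,0]],[0.5,[0,0,-2.5],[0,0,0]],[0.5,[0,0,-2],[0,0,0]],[0.5,[0,0,-1.5],[0,0,0]],[0.5,[0,0,-0.7],[0,0,0]],[0.5,[0,0,-0.4],[0,0,0]],[0.5,[0,0,-0.3],[0,0,0]],[0.5,[0,0,0],[0,0,0]]]' 80
python3 -m crank '[[0.5,[0,0,-0.3],[0,0,0]],[0.5,[0,0,0],[0,0,0]],[0.5,[0,0,0],[0,0,0]]]'
```

```text
clock: 9.12
position: [0.5435, 0.378, 0.0013]
ee_rot: [-0.011, 0.707, 0.011, 0.707]
ft_force: [0.3, -0.2, -0.3]
grip_width: 0.502
clock: 9.37
position: [0.5436, 0.3776, -0.0014]
ee_rot: [-0.011, 0.707, 0.011, 0.707]
ft_force: [-0.2, 0.4, 0.1]
grip_width: 0.503
```

```bash
python3 -m crank '[[0.6,[0,0,-0.3],[0,0,0]],[0.7,[0,0,0],[0,0,0]],[0.8,[0,0,0],[0,0,0]],[0.9,[0,0,0],[0,0,0]],[1,[0,0,0],[0,0,0]],[1,[0,0,0],[0,0,0]],[1,[0,0,0],[0,0,0]],[1,[0,0,0],[0,0,0]]]' 80; python3 -c "from h import *;st()"
```

```text
clock: 10.03
position: [0.5435, 0.3775, -0.0047]
ee_rot: [-0.011, 0.707, 0.011, 0.707]
ft_force: [-0.9, -0.5, 3.3]
grip_width: 0.104
t 10.03 tcp [ 0.5435  0.3775 -0.0047] xax [ 0.  0. -1.] zax [1.    0.031 0.   ] yaw 1.77 F [-0.9 -0.5  3.3] M [-0.21  0.16  0.01] w 0.104
```

```bash
python3 -m crank '[[1,[0,0,0.5],[0,0,0]],[1,[0,0,1],[0,0,0]],[1,[0,0,1.5],[0,0,0]],[1,[0,0,2],[0,0,0]],[1,[0,0,2],[0,0,0]],[1,[0,0,0],[0,0,0]],[1,[0,0,0],[0,0,0]]]' 80
python3 - <<'E'
from h import *
o,R=st(); q=o["position"]
S=viewer.camera("side")
im=cv2.resize(S["frame"][120:200,215:295],None,fx=6,fy=6,interpolation=2)[:,:,::-1].copy()
for p in (q,q+[0,0,.02],q+[0,0,.035]): cv2.circle(im,tuple(int(i) for i in (px(S,p)-[215,120])*6),2,(0,0,255),-1)
cv2.imwrite("pics/j.png",im)
E
```

```text
clock: 10.62
position: [0.5442, 0.3781, 0.0669]
ee_rot: [-0.01, 0.706, 0.012, 0.708]
ft_force: [0.5, -0.7, -1.6]
grip_width: 0.102
t 10.62 tcp [0.5442 0.3781 0.0669] xax [ 0.002  0.002 -1.   ] zax [1.    0.031 0.002] yaw 1.77 F [ 0.5 -0.7 -1.6] M [0.02 0.02 0.01] w 0.102
```

View pics/j.png

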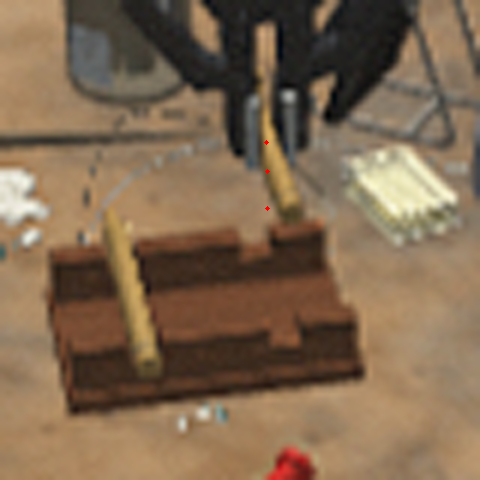

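The dop is held level between the fingers, visible from (265,30) to (295,215), and the pointed dop is still in its notch. Next: move to a hover over the pot while tilting the head down.

```bash
python3 -m crank '[[1,[0,0,3.5],[0,0,0]],[1,[0,-2,3],[0,0,0]],[1,[0.8,-3.5,0.5],[-0.04,0,0]],[1,[0.9,-3.5,0],[-0.08,0,0]],[1,[0.9,-3.5,0],[-0.08,0,0]],[1,[0.9,-3.5,0],[-0.1,0,0]],[1,[0.9,-3.5,0],[-0.1,0,0]],[1,[0.9,-3.5,0],[-0.1,0,0]],[1,[0.9,-3.5,0],[-0.1,0,0]],[1,[0.9,-3.5,0],[-0.1,0,0]],[1,[0.7,-3.3,0],[0,0,0]],[1,[0,0,0],[0,0,0]]]' 80
python3 - <<'E'
from h import *
np.set_printoptions(precision=4,suppress=True)
o,R=st(); q=o["position"]; d=-R[:,1] if R[1,1]<0 else R[:,1]; print("d",d)
D=q-.0347*R[:,0]; D2=q+[0,0,.02]-.0147*R[:,0]; print("D",D,D2,"face",D+.061*d,D2+.061*d)
out=[]
for nm in("side","top"):
  c=viewer.camera(nm)
  for t in("flat_dop","flat_face","glue_pot"):
    for r in mark_of(t,c)[:2]: P=w(c,r["location"]);print(nm,t,round(r["conf"],2),P,px(c,P))
  print("pred",px(c,D+.061*d),px(c,D2+.061*d),px(c,D-.055*d),px(c,D2-.055*d))
  a,b=(px(c,D)-[40,40]).astype(int); im=cv2.resize(c["frame"][b:b+90,a:a+80],None,fx=5,fy=5,interpolation=2)[:,:,::-1].copy()
  for p,k in((D+.061*d,(0,0,255)),(D2+.061*d,(255,0,0)),(D-.055*d,(0,0,255)),(D2-.055*d,(255,0,0))): cv2.circle(im,tuple(int(i) for i in (px(c,p)-[a,b])*5),2,k,-1)
  out.append(im)
cv2.imwrite("pics/k.png",np.hstack(out))
E
```

```text
clock: 11.67
position: [0.6207, 0.0368, 0.1339]
ee_rot: [-0.253, 0.669, -0.236, 0.658]
ft_force: [0.4, -2.6, -0.2]
grip_width: 0.095
t 11.67 tcp [0.6207 0.0368 0.1339] xax [-0.006 -0.65  -0.76 ] zax [ 1.     0.017 -0.023] yaw 0.98 F [ 0.4 -2.6 -0.2] M [ 0.68 -0.03 -0.04] w 0.095
d [-0.0279  0.7601 -0.6492]
D [0.6209 0.0593 0.1603] [0.6208 0.0463 0.1651] face [0.6192 0.1057 0.1207] [0.6191 0.0927 0.1255]
side flat_dop 0.74 [0.495  0.2223 0.0068] [250.725  210.0375]
side flat_dop 0.52 [0.6167 0.0575 0.161 ] [318.6536 196.5162]
side flat_face 0.59 [0.5345 0.266  0.0077] [263.243  197.4007]
side flat_face 0.52 [0.6164 0.1039 0.1212] [311.8511 197.8479]
side glue_pot 0.87 [ 0.6231  0.0945 -0.0025] [312.7886 241.2969]
pred [312.8864 197.4005] [314.4625 199.3303] [328.0156 194.609 ] [330.0168 196.7447]
top flat_dop 0.59 [0.6247 0.0646 0.1642] [323.1972 139.7299]
top glue_pot 0.68 [0.3309 0.3157 0.0014] [224.2097 258.0256]
pred [304.3299 146.9373] [309.5706 146.4999] [345.2603 136.6005] [351.1812 136.0682]
```

View pics/k.png

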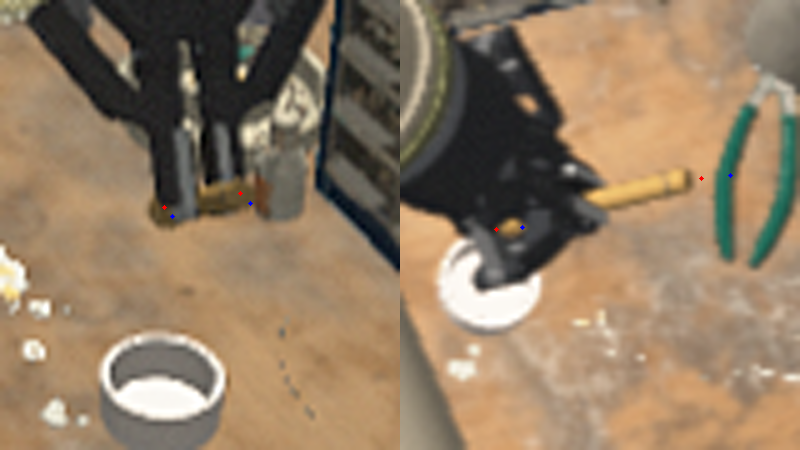

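The tool-frame offset (red dots) matches both the picture and the networks. The head at (160,213) in the side crop sits over the pot at (163,380). Lowering now.

```bash
python3 -m crank '[[1,[0.2,-0.1,-2],[0,0,0]],[1,[0,0,-2.5],[0,0,0]],[1,[0,0,-1.5],[0,0,0]],[1,[0,0,-1],[0,0,0]],[1,[0,0,0],[0,0,0]]]' 80
python3 - <<'E'
from h import *
np.set_printoptions(precision=4,suppress=True)
o,R=st(); q=o["position"]; d=-R[:,1]; D=q-.0347*R[:,0]; print("face",D+.061*d)
for i in range(2):
  for nm in("side","top"):
    c=viewer.camera(nm)
    for t in("flat_face","glue_pot","flat_dop"):
      for r in mark_of(t,c)[:3]:
        P=w(c,r["location"])
        if abs(P[0]-.62)<.03 and abs(P[1]-.09)<.06: print(nm,t,round(r["conf"],2),P)
E
```

```text
clock: 12.48
position: [0.6222, 0.0435, 0.063]
ee_rot: [-0.254, 0.669, -0.232, 0.659]
ft_force: [-0.6, -0.1, -1.2]
grip_width: 0.096
t 12.48 tcp [0.6222 0.0435 0.063 ] xax [-0.002 -0.645 -0.764] zax [ 0.999  0.024 -0.023] yaw 1.39 F [-0.6 -0.1 -1.2] M [ 0.83  0.02 -0.02] w 0.096
face [0.6243 0.0193 0.1289]
side flat_face 0.51 [0.6206 0.1137 0.0501]
side glue_pot 0.75 [ 0.6259  0.0979 -0.0016]
side flat_dop 0.38 [0.6223 0.0656 0.0897]
top glue_pot 0.38 [0.6187 0.0995 0.0057]
top flat_dop 0.52 [0.6183 0.0968 0.0021]
top flat_dop 0.49 [0.6273 0.065  0.0996]
side flat_face 0.63 [0.6214 0.1114 0.0491]
side glue_pot 0.57 [ 0.622   0.0984 -0.0006]
side flat_dop 0.39 [0.6206 0.066  0.0919]
top glue_pot 0.39 [0.6152 0.1004 0.0031]
top flat_dop 0.59 [0.6278 0.0645 0.0949]
```

```bash
sed -i 's/^def st/OFF=.0347\ndef st/' h.py
cat >> h.py <<'E'
def face(o,R): D=o["position"]-OFF*R[:,0]; d=R[:,1]*np.sign(R[1,1]); print("D",D.round(4),"face",(D+.061*d).round(4),"d",d.round(3),"dyaw",np.degrees(np.arctan2(d[1],d[0])).round(2)); return D,d
E
python3 -m crank '[[1,[0,-0.7,-1],[0,0,0]],[1,[0,0,-0.9],[0,0,0]],[1,[0,0,-0.7],[0,0,0]],[1,[0,0,-0.4],[0,0,0]],[1,[0,0,0],[0,0,0]],[1,[0,0,0],[0,0,0]],[1,[0,0,0],[0,0,0]],[1,[0,0,0],[0,0,0]],[1,[0,0,0],[0,0,0]]]' 80
python3 - <<'E'
from h import *
o,R=st();face(o,R)
for i in range(2):
  for nm in("side","top"):
    c=viewer.camera(nm)
    for t in("flat_face","glue_pot","flat_dop"):
      for r in mark_of(t,c)[:3]:
        P=w(c,r["location"])
        if abs(P[0]-.62)<.03 and abs(P[1]-.09)<.06: print(nm,t,round(r["conf"],2),P.round(4))
E
```

```text
clock: 14.03
position: [0.6236, 0.0366, 0.0354]
ee_rot: [-0.253, 0.668, -0.232, 0.661]
ft_force: [-0.7, 0.5, -1.0]
grip_width: 0.101
t 14.03 tcp [0.6236 0.0366 0.0354] xax [ 0.001 -0.644 -0.765] zax [ 1.     0.024 -0.019] yaw 1.37 F [-0.7  0.5 -1. ] M [ 0.82 -0.04  0.01] w 0.101
D [0.6236 0.0589 0.0619] face [0.6217 0.1056 0.0227] d [-0.031  0.765 -0.644] dyaw 92.3
side flat_face 0.42 [0.6217 0.105  0.0195]
side glue_pot 0.58 [0.6239 0.0991 0.0008]
side flat_dop 0.63 [0.6247 0.0601 0.0656]
top glue_pot 0.41 [0.6171 0.1003 0.0024]
top flat_dop 0.53 [0.6265 0.0569 0.0666]
side flat_face 0.44 [0.6192 0.1043 0.0208]
side glue_pot 0.83 [ 6.249e-01  1.002e-01 -2.000e-04]
side flat_dop 0.5 [0.6217 0.0596 0.0631]
top glue_pot 0.39 [6.154e-01 9.620e-02 1.000e-04]
top flat_dop 0.47 [0.6235 0.0584 0.0668]
```

```bash
python3 -m crank '[[1,[0,0,-0.4],[0,0,0]],[1,[0,0,0],[0,0,0]],[1,[0,0,0],[0,0,0]],[1,[0,0,0],[0,0,0]],[1,[0,0,0],[0,0,0]],[1,[0,0,0],[0,0,0]]]' 80; python3 -c "
from h import *
face(*st())"
python3 -m crank '[[1,[0,0,1],[0,0,0]],[1,[0,0,2],[0,0,0]],[1,[0,0,3],[0,0,0]],[1,[0,0,3],[0,0,0]],[1,[0,0,3.5],[0,0,0]],[1,[-2,-1.5,0],[0.117,0,0]],[1,[-2,-1.5,0],[0.117,0,0]],[1,[-2,-1.5,0],[0.117,0,0]],[1,[-2.2,-1.6,0],[0.117,0,0]],[1,[-2.2,-1.6,0],[0.117,0,0]],[1,[-2.2,-1.6,0],[0.117,0,0]],[1,[-2.1,-1.5,0],[0,0,-0.117]]]'
python3 -m crank '[[1,[0,0,-2],[0,0,0]],[1,[0,0,-2],[0,0,0]],[1,[0,0,-1],[0,0,0]],[1,[0,0,0],[0,0,0]],[1,[0,0,0],[0,0,0]]]' 80
python3 -c "
from h import *
face(*st())"
```

```text
clock: 15.33
position: [0.6234, 0.0365, 0.0311]
ee_rot: [-0.253, 0.668, -0.232, 0.66]
ft_force: [-0.5, -0.1, -1.3]
grip_width: 0.103
t 15.33 tcp [0.6234 0.0365 0.0311] xax [ 0.    -0.644 -0.765] zax [ 1.     0.024 -0.02 ] yaw 1.36 F [-0.5 -0.1 -1.3] M [0.78 0.02 0.03] w 0.103
D [0.6234 0.0588 0.0576] face [0.6215 0.1055 0.0184] d [-0.031  0.765 -0.644] dyaw 92.32
clock: 16.33
position: [0.475, -0.0771, 0.1579]
ee_rot: [0.031, 0.705, -0.024, 0.708]
ft_force: [-0.4, -1.1, -0.6]
grip_width: 0.103
clock: 16.75
position: [0.4763, -0.0715, 0.1064]
ee_rot: [0.031, 0.707, -0.03, 0.706]
ft_force: [0.6, 0.0, -0.0]
grip_width: 0.101
t 16.75 tcp [ 0.4763 -0.0715  0.1064] xax [-0.     0.002 -1.   ] zax [ 0.996 -0.085 -0.001] yaw -4.89 F [ 0.6  0.  -0. ] M [-0.03  0.03 -0.06] w 0.101
D [ 0.4764 -0.0716  0.1411] face [ 0.4816 -0.0108  0.1412] d [0.085 0.996 0.002] dyaw 85.11
```

```bash
python3 -m crank '[[1,[0,0,-2],[0,0,0]],[1,[0,0,-2],[0,0,0]],[1,[0,0,-1.5],[0,0,0]],[1,[0,0,0],[0,0,0]],[1,[0,0,0],[0,0,0]],[1,[0,0,0],[0,0,0]]]' 80
python3 - <<'E'
from h import *
face(*st()); acc={}
for i in range(5):
  for nm in("side","top"):
    c=viewer.camera(nm)
    for t in("flat_face","flat_dop","vee_seat","stone_back","jig"):
      for r in mark_of(t,c)[:4]:
        P=w(c,r["location"])
        if abs(P[0]-.48)<.03 and abs(P[1]+.03)<.06:
           acc.setdefault((nm,t),[]).append(P)
for k,v in acc.items(): print(k,len(v),np.median(v,0).round(4),np.std(v,0).round(4))
E
```

```text
clock: 17.25
position: [0.4775, -0.0716, 0.0525]
ee_rot: [0.031, 0.706, -0.03, 0.707]
ft_force: [0.7, 0.3, -1.0]
grip_width: 0.099
t 17.25 tcp [ 0.4775 -0.0716  0.0525] xax [ 0.002  0.002 -1.   ] zax [ 0.996 -0.086  0.002] yaw -4.91 F [ 0.7  0.3 -1. ] M [-0.01 -0.03  0.  ] w 0.099
D [ 0.4774 -0.0716  0.0872] face [ 0.4826 -0.0108  0.0873] d [0.086 0.996 0.002] dyaw 85.09
('side', 'flat_face') 7 [ 0.48   -0.0106  0.0825] [0.002  0.0044 0.017 ]
('side', 'flat_dop') 8 [ 0.476  -0.0713  0.0869] [0.0029 0.0289 0.0299]
('side', 'vee_seat') 8 [ 0.4767 -0.0698  0.0456] [0.0026 0.0221 0.0203]
('side', 'stone_back') 5 [ 0.48   -0.0028  0.0468] [0.0022 0.0266 0.018 ]
('side', 'jig') 6 [ 0.4749 -0.0665  0.0011] [0.0021 0.0239 0.0182]
('top', 'flat_face') 6 [ 0.4799 -0.012   0.0842] [0.0029 0.0215 0.033 ]
('top', 'flat_dop') 6 [ 0.4786 -0.0746  0.0891] [0.0019 0.0024 0.0336]
('top', 'vee_seat') 5 [ 0.4766 -0.0677  0.0436] [0.0012 0.0014 0.0012]
('top', 'stone_back') 6 [ 0.4839 -0.0031  0.0439] [0.0046 0.0239 0.0161]
('top', 'jig') 6 [ 0.4741 -0.0699 -0.0016] [0.0012 0.0016 0.0017]
```

```bash
python3 -m crank '[[1,[-0.1,0,-0.8],[0,0,0]],[1,[0,0,-0.8],[0,0,0]],[1,[0,0,-0.6],[0,0,0]],[1,[0,0,-0.6],[0,0,0]],[1,[0,0,-0.3],[0,0,0]],[1,[0,0,0],[0,0,0]],[1,[0,0,0],[0,0,0]],[1,[0,0,0],[0,0,0]]]' 80; python3 -c "
from h import *
face(*st())"
```

```text
clock: 20.92
position: [0.4756, -0.0716, 0.0202]
ee_rot: [0.031, 0.706, -0.03, 0.707]
ft_force: [-0.2, 0.2, -0.8]
grip_width: 0.102
t 20.92 tcp [ 0.4756 -0.0716  0.0202] xax [ 0.001  0.002 -1.   ] zax [ 0.996 -0.086  0.   ] yaw -4.93 F [-0.2  0.2 -0.8] M [-0.02  0.03  0.03] w 0.102
D [ 0.4756 -0.0717  0.0549] face [ 0.4808 -0.0109  0.055 ] d [0.086 0.996 0.002] dyaw 85.07
```

```bash
python3 -m crank '[[1,[0,0,-0.1],[0,0,0]],[1,[0,0,-0.1],[0,0,0]],[1,[0,0,-0.1],[0,0,0]],[1,[0,0,-0.1],[0,0,0]],[1,[0,0,0],[0,0,0]],[1,[0,0,0],[0,0,0]]]' 80; python3 -c "
from h import *
face(*st())"
```

```text
clock: 21.42
position: [0.4753, -0.0716, 0.016]
ee_rot: [0.031, 0.706, -0.03, 0.707]
ft_force: [-0.0, -0.8, -1.0]
grip_width: 0.1
t 21.42 tcp [ 0.4753 -0.0716  0.016 ] xax [ 0.     0.002 -1.   ] zax [ 0.996 -0.086  0.   ] yaw -4.93 F [-0.  -0.8 -1. ] M [-0.03 -0.03  0.  ] w 0.1
D [ 0.4753 -0.0716  0.0507] face [ 0.4806 -0.0109  0.0508] d [0.086 0.996 0.002] dyaw 85.07
```

```bash
python3 -m crank '[[1,[0,0,-0.1],[0,0,0]],[1,[0,0,-0.1],[0,0,0]],[1,[0,0,0],[0,0,0]],[1,[0,0,0],[0,0,0]]]' 80; python3 -c "
from h import *
face(*st())"
```

```text
clock: 21.75
position: [0.4753, -0.0715, 0.014]
ee_rot: [0.031, 0.706, -0.03, 0.706]
ft_force: [0.5, -0.3, -1.3]
grip_width: 0.096
t 21.75 tcp [ 0.4753 -0.0715  0.014 ] xax [ 0.     0.002 -1.   ] zax [ 0.996 -0.086 -0.   ] yaw -4.92 F [ 0.5 -0.3 -1.3] M [ 0.07 -0.02 -0.03] w 0.096
D [ 0.4753 -0.0716  0.0487] face [ 0.4805 -0.0108  0.0488] d [0.086 0.996 0.002] dyaw 85.08
```

```bash
python3 -m crank '[[1,[0,0,-0.1],[0,0,0]],[1,[0,0,0],[0,0,0]],[1,[0,0,0],[0,0,0]]]' 80; python3 -c "
from h import *
face(*st())"
```

```text
clock: 22.0
position: [0.4754, -0.0715, 0.013]
ee_rot: [0.031, 0.706, -0.03, 0.707]
ft_force: [-0.5, -0.7, -2.3]
grip_width: 0.096
t 22.0 tcp [ 0.4754 -0.0715  0.013 ] xax [ 0.     0.002 -1.   ] zax [ 0.996 -0.086  0.   ] yaw -4.93 F [-0.5 -0.7 -2.3] M [ 0.06 -0.01 -0.06] w 0.096
D [ 0.4754 -0.0716  0.0477] face [ 0.4806 -0.0108  0.0479] d [0.086 0.996 0.002] dyaw 85.07
```

```bash
python3 -m crank '[[1,[0,0,-0.07],[0,0,0]],[1,[0,0,0],[0,0,0]],[1,[0,0,0],[0,0,0]]]' 80; python3 -c "
from h import *
face(*st())"
```

```text
clock: 22.25
position: [0.4757, -0.0716, 0.0125]
ee_rot: [0.031, 0.706, -0.03, 0.707]
ft_force: [0.8, -0.7, -0.0]
grip_width: 0.1
t 22.25 tcp [ 0.4757 -0.0716  0.0125] xax [ 0.001  0.002 -1.   ] zax [ 0.996 -0.086  0.001] yaw -4.92 F [ 0.8 -0.7 -0. ] M [-0.04 -0.23  0.04] w 0.1
D [ 0.4757 -0.0716  0.0472] face [ 0.4809 -0.0108  0.0473] d [0.086 0.996 0.002] dyaw 85.08
```

```bash
python3 -m crank '[[1,[0,0,-0.07],[0,0,0]],[1,[0,0,0],[0,0,0]],[1,[0,0,0],[0,0,0]]]' 80; python3 -c "
from h import *
face(*st())"
```

```text
clock: 22.5
position: [0.476, -0.0716, 0.0119]
ee_rot: [0.031, 0.706, -0.03, 0.707]
ft_force: [3.4, -1.0, 1.4]
grip_width: 0.098
t 22.5 tcp [ 0.476  -0.0716  0.0119] xax [ 0.002  0.002 -1.   ] zax [ 0.996 -0.086  0.001] yaw -4.92 F [ 3.4 -1.   1.4] M [-0.2  -0.67  0.07] w 0.098
D [ 0.476  -0.0716  0.0466] face [ 0.4812 -0.0109  0.0468] d [0.086 0.996 0.002] dyaw 85.08
```

```bash
python3 -m crank '[[1,[0.07,0,0],[0,0,0]],[1,[0.017,0.2,0],[0,0,0]],[1,[0.017,0.2,0],[0,0,0]],[1,[0.009,0.1,0],[0,0,0]],[1,[0,0,0],[0,0,0]],[1,[0,0,0],[0,0,0]]]' 80; python3 -c "
from h import *
face(*st())"
```

```text
clock: 23.0
position: [0.4767, -0.0662, 0.0117]
ee_rot: [0.031, 0.706, -0.029, 0.707]
ft_force: [2.4, 0.9, 1.0]
grip_width: 0.099
t 23.0 tcp [ 0.4767 -0.0662  0.0117] xax [ 0.001  0.002 -1.   ] zax [ 0.996 -0.085  0.   ] yaw -4.9 F [2.4 0.9 1. ] M [ 0.04 -0.59  0.04] w 0.099
D [ 0.4767 -0.0663  0.0464] face [ 0.4819 -0.0055  0.0465] d [0.085 0.996 0.002] dyaw 85.1
```

```bash
python3 -m crank '[[1,[0.009,0.1,0],[0,0,0]],[1,[0,0,0],[0,0,0]],[1,[0,0,0],[0,0,0]]]' 80; python3 -c "
from h import *
face(*st())"
```

```text
clock: 23.25
position: [0.4768, -0.0655, 0.0117]
ee_rot: [0.031, 0.706, -0.03, 0.707]
ft_force: [3.3, -0.2, 1.8]
grip_width: 0.1
t 23.25 tcp [ 0.4768 -0.0655  0.0117] xax [ 0.001  0.002 -1.   ] zax [ 0.996 -0.086  0.001] yaw -4.93 F [ 3.3 -0.2  1.8] M [-0.21 -0.65  0.06] w 0.1
D [ 0.4768 -0.0656  0.0464] face [ 0.482  -0.0048  0.0466] d [0.086 0.996 0.002] dyaw 85.07
```

```bash
python3 -m crank '[[1,[0.055,0.06,0],[0,0,0]],[1,[0,0,0],[0,0,0]],[1,[0,0,0],[0,0,0]]]' 80; python3 -c "
from h import *
face(*st())"
```

```text
clock: 23.5
position: [0.477, -0.0649, 0.0115]
ee_rot: [0.031, 0.706, -0.03, 0.706]
ft_force: [1.1, -1.4, 1.2]
grip_width: 0.099
t 23.5 tcp [ 0.477  -0.0649  0.0115] xax [-0.     0.002 -1.   ] zax [ 0.996 -0.086 -0.   ] yaw -4.92 F [ 1.1 -1.4  1.2] M [-0.21 -0.44  0.1 ] w 0.099
D [ 0.477  -0.065   0.0462] face [ 0.4822 -0.0042  0.0464] d [0.086 0.996 0.002] dyaw 85.08
```

```bash
python3 -m crank '[[1,[0.005,0.06,0],[0,0,0]],[1,[0,0,0],[0,0,0]],[1,[0,0,0],[0,0,0]]]' 80; python3 -c "
from h import *
face(*st())"
```

```text
clock: 23.75
position: [0.4771, -0.0643, 0.0115]
ee_rot: [0.031, 0.706, -0.03, 0.706]
ft_force: [1.1, -1.4, 0.9]
grip_width: 0.099
t 23.75 tcp [ 0.4771 -0.0643  0.0115] xax [ 0.     0.002 -1.   ] zax [ 0.996 -0.086 -0.   ] yaw -4.92 F [ 1.1 -1.4  0.9] M [-0.25 -0.44  0.03] w 0.099
D [ 0.4771 -0.0644  0.0462] face [ 0.4823 -0.0036  0.0464] d [0.086 0.996 0.002] dyaw 85.08
```

```bash
python3 -m crank '[[1,[0.025,0.06,0],[0,0,0]],[1,[0,0,0],[0,0,0]],[1,[0,0,0],[0,0,0]]]' 80; python3 -c "
from h import *
face(*st())"
```

```text
clock: 24.0
position: [0.4772, -0.0636, 0.0115]
ee_rot: [0.031, 0.707, -0.03, 0.706]
ft_force: [0.8, 0.3, 1.9]
grip_width: 0.099
t 24.0 tcp [ 0.4772 -0.0636  0.0115] xax [-0.     0.002 -1.   ] zax [ 0.996 -0.086 -0.   ] yaw -4.92 F [0.8 0.3 1.9] M [-0.13 -0.21  0.04] w 0.099
D [ 0.4772 -0.0637  0.0462] face [ 0.4825 -0.0029  0.0463] d [0.086 0.996 0.002] dyaw 85.08
```

```bash
python3 -m crank '[[1,[0.005,0.06,0],[0,0,0]],[1,[0,0,0],[0,0,0]],[1,[0,0,0],[0,0,0]]]' 80; python3 -c "
from h import *
face(*st())"
```

```text
clock: 24.25
position: [0.4773, -0.063, 0.0115]
ee_rot: [0.031, 0.707, -0.03, 0.706]
ft_force: [1.5, 0.1, -0.1]
grip_width: 0.104
t 24.25 tcp [ 0.4773 -0.063   0.0115] xax [-0.     0.002 -1.   ] zax [ 0.996 -0.086 -0.   ] yaw -4.92 F [ 1.5  0.1 -0.1] M [-0.15 -0.15  0.01] w 0.104
D [ 0.4773 -0.0631  0.0462] face [ 0.4825 -0.0023  0.0464] d [0.086 0.996 0.002] dyaw 85.08
```

```bash
python3 -m crank '[[1,[0.005,0.05,0],[0,0,0]],[1,[0,0,0],[0,0,0]],[1,[0,0,0],[0,0,0]]]' 80; python3 -c "
from h import *
face(*st())"
```

```text
clock: 24.5
position: [0.4774, -0.0626, 0.0116]
ee_rot: [0.031, 0.706, -0.03, 0.706]
ft_force: [0.3, -0.7, -0.5]
grip_width: 0.099
t 24.5 tcp [ 0.4774 -0.0626  0.0116] xax [ 0.     0.002 -1.   ] zax [ 0.996 -0.086 -0.   ] yaw -4.93 F [ 0.3 -0.7 -0.5] M [-0.1  -0.15 -0.03] w 0.099
D [ 0.4774 -0.0627  0.0463] face [ 0.4826 -0.0019  0.0464] d [0.086 0.996 0.002] dyaw 85.07
```

```bash
python3 -m crank '[[1,[0.004,0.05,0],[0,0,0]],[1,[0,0,0],[0,0,0]],[1,[0,0,0],[0,0,0]]]' 80; python3 -c "
from h import *
face(*st())"
```

```text
clock: 24.75
position: [0.4774, -0.0625, 0.0115]
ee_rot: [0.031, 0.706, -0.03, 0.706]
ft_force: [-0.3, -3.0, 0.3]
grip_width: 0.098
t 24.75 tcp [ 0.4774 -0.0625  0.0115] xax [-0.     0.002 -1.   ] zax [ 0.996 -0.086 -0.   ] yaw -4.95 F [-0.3 -3.   0.3] M [-0.71 -0.01  0.06] w 0.098
D [ 0.4774 -0.0626  0.0462] face [ 0.4826 -0.0018  0.0463] d [0.086 0.996 0.002] dyaw 85.05
```

```bash
python3 -m crank '[[1,[0.004,0.05,0],[0,0,0]],[1,[0,0,0],[0,0,0]],[1,[0,0,0],[0,0,0]]]' 80; python3 -c "
from h import *
face(*st())"
```

```text
clock: 25.0
position: [0.4774, -0.0625, 0.0116]
ee_rot: [0.031, 0.706, -0.03, 0.706]
ft_force: [-0.1, -5.6, -0.5]
grip_width: 0.102
t 25.0 tcp [ 0.4774 -0.0625  0.0116] xax [ 0.     0.001 -1.   ] zax [ 0.996 -0.087 -0.   ] yaw -4.97 F [-0.1 -5.6 -0.5] M [-1.22  0.06  0.11] w 0.102
D [ 0.4774 -0.0626  0.0463] face [ 0.4827 -0.0018  0.0463] d [0.087 0.996 0.001] dyaw 85.03
```

```bash
python3 -m crank '[[1,[0.004,0.05,0],[0,0,0]],[1,[0,0,0],[0,0,0]],[1,[0,0,0],[0,0,0]]]' 80; python3 -c "
from h import *
face(*st())"
```

```text
clock: 25.25
position: [0.4774, -0.0625, 0.0116]
ee_rot: [0.031, 0.706, -0.031, 0.706]
ft_force: [0.3, -6.8, -0.6]
grip_width: 0.097
t 25.25 tcp [ 0.4774 -0.0625  0.0116] xax [-0.     0.001 -1.   ] zax [ 0.996 -0.087 -0.   ] yaw -4.98 F [ 0.3 -6.8 -0.6] M [-1.61 -0.01  0.13] w 0.097
D [ 0.4774 -0.0625  0.0463] face [ 0.4827 -0.0018  0.0463] d [0.087 0.996 0.001] dyaw 85.02
```

```bash
python3 -m crank '[[1,[0,0,-0.1],[0,0,0]],[1,[0,0,0],[0,0,0]],[1,[0,0,0],[0,0,0]]]' 80; python3 -c "
from h import *
face(*st())"
```

```text
clock: 25.5
position: [0.4777, -0.0625, 0.0111]
ee_rot: [0.031, 0.706, -0.03, 0.707]
ft_force: [-1.8, -7.4, 6.5]
grip_width: 0.099
t 25.5 tcp [ 0.4777 -0.0625  0.0111] xax [ 0.     0.001 -1.   ] zax [ 0.996 -0.087  0.   ] yaw -4.99 F [-1.8 -7.4  6.5] M [-1.56  0.48  0.03] w 0.099
D [ 0.4777 -0.0625  0.0458] face [ 0.483  -0.0018  0.0458] d [0.087 0.996 0.001] dyaw 85.01
```

```bash
python3 -m crank '[[1,[0,0,-0.1],[0,0,0]],[1,[0,0,0],[0,0,0]],[1,[0,0,0],[0,0,0]]]' 80; python3 -c "
from h import *
face(*st())"
```

```text
clock: 25.75
position: [0.4778, -0.0625, 0.0109]
ee_rot: [0.031, 0.706, -0.03, 0.707]
ft_force: [-7.4, -6.8, 21.3]
grip_width: 0.1
t 25.75 tcp [ 0.4778 -0.0625  0.0109] xax [ 0.001  0.002 -1.   ] zax [ 0.996 -0.087  0.   ] yaw -5.0 F [-7.4 -6.8 21.3] M [-1.45  1.73  0.08] w 0.1
D [ 0.4778 -0.0626  0.0456] face [ 0.4831 -0.0018  0.0457] d [0.087 0.996 0.002] dyaw 85.0
```

```bash
python3 -m crank '[[1,[-0.05,0,0],[0,0,0]],[1,[0,0,0],[0,0,0]],[1,[0,0,0],[0,0,0]]]' 80; python3 -c "
from h import *
face(*st())"
```

```text
clock: 26.0
position: [0.4778, -0.0625, 0.0109]
ee_rot: [0.031, 0.706, -0.03, 0.707]
ft_force: [-5.9, -7.0, 17.8]
grip_width: 0.101
t 26.0 tcp [ 0.4778 -0.0625  0.0109] xax [ 0.002  0.001 -1.   ] zax [ 0.996 -0.087  0.001] yaw -4.99 F [-5.9 -7.  17.8] M [-1.46  1.12  0.16] w 0.101
D [ 0.4777 -0.0626  0.0456] face [ 0.483  -0.0018  0.0457] d [0.087 0.996 0.001] dyaw 85.01
```

```bash
python3 -m crank '[[1,[-0.07,0,-0.03],[0,0,0]],[1,[0,0,0],[0,0,0]],[1,[0,0,0],[0,0,0]]]' 80; python3 -c "
from h import *
face(*st())"
```

```text
clock: 26.25
position: [0.4778, -0.0625, 0.0109]
ee_rot: [0.031, 0.705, -0.03, 0.707]
ft_force: [-4.2, -6.7, 17.5]
grip_width: 0.101
t 26.25 tcp [ 0.4778 -0.0625  0.0109] xax [ 0.003  0.001 -1.   ] zax [ 0.996 -0.087  0.003] yaw -4.99 F [-4.2 -6.7 17.5] M [-1.5   0.75  0.18] w 0.101
D [ 0.4777 -0.0626  0.0456] face [ 0.483  -0.0018  0.0457] d [0.087 0.996 0.002] dyaw 85.01
```

```bash
python3 -m crank '[[1,[-0.04,0,-0.03],[0,0,0]],[1,[0,0,0],[0,0,0]],[1,[0,0,0],[0,0,0]]]' 80; python3 -c "
from h import *
face(*st())"
```

```text
clock: 26.5
position: [0.4778, -0.0625, 0.0109]
ee_rot: [0.031, 0.705, -0.03, 0.708]
ft_force: [-3.9, -6.7, 20.1]
grip_width: 0.097
t 26.5 tcp [ 0.4778 -0.0625  0.0109] xax [ 0.004  0.001 -1.   ] zax [ 0.996 -0.087  0.004] yaw -4.99 F [-3.9 -6.7 20.1] M [-1.44  0.69  0.15] w 0.097
D [ 0.4777 -0.0625  0.0456] face [ 0.483  -0.0018  0.0457] d [0.087 0.996 0.002] dyaw 85.01
```

```bash
python3 -m crank '[[1,[-0.06,0,-0.04],[0,0,0]],[1,[-0.04,0,0],[0,0,0]],[1,[0,0,0],[0,0,0]],[1,[0,0,0],[0,0,0]]]' 80; python3 -c "
from h import *
face(*st())"
```

```text
clock: 26.83
position: [0.4779, -0.0625, 0.0109]
ee_rot: [0.031, 0.704, -0.03, 0.708]
ft_force: [-0.4, -6.8, 20.1]
grip_width: 0.098
t 26.83 tcp [ 0.4779 -0.0625  0.0109] xax [ 0.006  0.001 -1.   ] zax [ 0.996 -0.087  0.006] yaw -4.98 F [-0.4 -6.8 20.1] M [-1.45  0.07  0.17] w 0.098
D [ 0.4777 -0.0626  0.0456] face [ 0.483  -0.0018  0.0457] d [0.087 0.996 0.002] dyaw 85.02
```

```bash
python3 -m crank '[[1,[-0.04,0,-0.04],[0,0,0]],[1,[0,0,0],[0,0,0]],[1,[0,0,0],[0,0,0]],[1,[0,0,0],[0,0,0]]]' 80; python3 -c "
from h import *
face(*st())"
```

```text
clock: 27.17
position: [0.4779, -0.0625, 0.0109]
ee_rot: [0.031, 0.704, -0.03, 0.709]
ft_force: [-0.6, -7.9, 24.0]
grip_width: 0.101
t 27.17 tcp [ 0.4779 -0.0625  0.0109] xax [ 0.006  0.001 -1.   ] zax [ 0.996 -0.087  0.006] yaw -4.99 F [-0.6 -7.9 24. ] M [-1.52  0.21  0.16] w 0.101
D [ 0.4776 -0.0626  0.0456] face [ 0.4829 -0.0018  0.0457] d [0.087 0.996 0.002] dyaw 85.01
```

Run:
```python
from h import *
S=viewer.camera("side");T=viewer.camera("top")
a=cv2.resize(S["frame"][210:330,215:335],None,fx=3.3,fy=3.3,interpolation=2);b=cv2.resize(T["frame"][130:250,280:400],None,fx=3.3,fy=3.3,interpolation=2)
cv2.imwrite("pics/l.png",np.hstack([a,b])[:,:,::-1])
for n,c in(("S",S),("T",T)):
  for t in("flat_face","flat_dop","stone_back","glue_pot","cone_dop"):
    for r in mark_of(t,c)[:2]: print(n,t,round(r["conf"],2),w(c,r["location"]).round(4))
face(*st())
```

```text
S flat_face 0.47 [ 0.4797 -0.0011  0.0445]
S flat_dop 0.75 [ 0.4779 -0.061   0.0467]
S stone_back 0.65 [ 0.4838 -0.0042  0.0481]
S glue_pot 0.97 [ 0.6237  0.1007 -0.0016]
T flat_face 0.51 [ 0.4813 -0.0047  0.0446]
T flat_face 0.5 [0.5409 0.2657 0.0094]
T flat_dop 0.57 [ 0.4809 -0.0664  0.0499]
T flat_dop 0.45 [0.4956 0.2215 0.0041]
T stone_back 0.7 [ 0.4849 -0.0014  0.0414]
T glue_pot 0.67 [0.619  0.0967 0.0015]
T cone_dop 0.74 [0.4824 0.3765 0.0279]
t 27.77 tcp [ 0.4778 -0.0625  0.0109] xax [ 0.006  0.001 -1.   ] zax [ 0.996 -0.087  0.006] yaw -4.99 F [-1.7 -6.7 24.1] M [-1.49  0.16  0.1 ] w 0.1
D [ 0.4776 -0.0626  0.0455] face [ 0.4829 -0.0018  0.0457] d [0.087 0.996 0.002] dyaw 85.01
```

View pics/l.png

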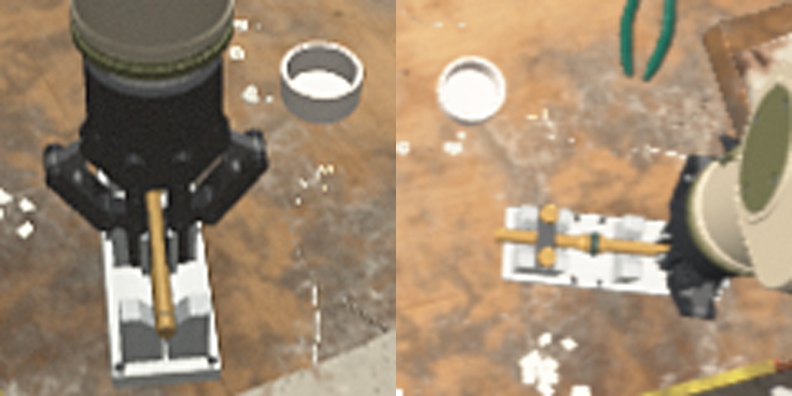

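The picture shows the disc head against the green stone at (597,243) in the top crop and the shank in both V's, tail at (165,330) in the side crop. The pot is upright where it was. Forces are steady, so I'm handing in.

```bash
python3 -m crank '[[1,[-0.03,0,-0.03],[0,0,0]],[1,[0,0,0],[0,0,0]],[1,[0,0,0],[0,0,0]],[1,[0,0,0],[0,0,0]],[1,[0,0,0],[0,0,0]],[1,[0,0,0],[0,0,0]]]' 80; python3 -c "
from h import *
face(*st())
print(manip.hand_in())"
```

```text
clock: 28.27
position: [0.4779, -0.0625, 0.0108]
ee_rot: [0.031, 0.704, -0.03, 0.709]
ft_force: [-1.6, -6.7, 25.6]
grip_width: 0.103
t 28.27 tcp [ 0.4779 -0.0625  0.0108] xax [ 0.007  0.001 -1.   ] zax [ 0.996 -0.087  0.007] yaw -4.99 F [-1.6 -6.7 25.6] M [-1.47  0.28  0.16] w 0.103
D [ 0.4776 -0.0626  0.0455] face [ 0.4829 -0.0018  0.0456] d [0.087 0.996 0.002] dyaw 85.01
the job is handed in; nothing more can be done
None
```

I took the flat-disc brass dop from the rest, dipped its head in the glue pot, and seated it in the V against the stone. I handed in at 28.3 s with the gripper still holding it there.

- **Dip:** tilted about 40° with the flat face about 12 mm below the rim and 7 mm from the pot's axis. It held there for about 0.4 s.
- **Final forces:** about 26 N down into the V and about 7 N against the stone. The sideways force is only −1.6 N, so both flanks are loaded.
- **Final position:** the shank axis reads 45.5 mm above the bench, against 46 mm when seated. The face is where the stone's back was measured, to within the cameras' few mm. The last picture shows the disc on the stone and the pot upright in its place. The network still finds the pointed dop in the rest.

**What disagreed:** the first grasp closed on nothing because the visible fingertips stood about 20 mm behind the reported TCP. I measured this in the pictures and corrected for it. The camera networks also differed from each other by up to about 5 mm, so the final contact was set by force.

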